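# Snap the bucket lid shut section by section

## Task

Press the four raised rim sections of the white bucket lid down with a fingertip until each clicks fully shut, one at a time: start with the section just clockwise (seen from above) of the red tear tab and carry on clockwise to the one on the tab's other side. Do not pick anything up; leave the bucket standing where it is, the wheel bolt standing on the lid, and everything else undisturbed.

Things in the scene. Friction and masses are not known exactly. Their poses are not given: they have to be found in the camera images.
- bucket: Blue round bucket with a white lid, 1 to 1.7 kg with contents, loose on the steel top. 132 mm wide at the foot, 162 mm below the lid. Origin at the centre of its underside, z up, x towards the red tear tab. The lid: a fixed centre panel (top 123 mm above the origin), a fixed lip round it (128 mm across, top at 130 mm), and outside that a rim of four separate white sections.
- tab (a point): Outer end of the flat red tear tab that sticks out of the lid through the gap between section 4 and section 1; 103 mm from the bucket's axis, 130 mm above its underside. The tab does not move on the bucket.
- lid_centre (a point): Centre of the lid on the bucket's axis, at the height of the lip (130 mm above the underside).
- top1 (a point): Middle of the upper face of rim section 1, 76 mm from the bucket's axis, 45 degrees clockwise of the tab seen from above. Moves with the section. Each section is a flat arc of 80 degrees, 66 to 86 mm from the axis and 5 mm thick; raised, its top is 139 mm above the bucket's underside and a 10 mm orange band shows under it; shut, 130 mm, flush with the lip.
- top2 (a point): The same for section 2, 135 degrees clockwise of the tab.
- top3 (a point): The same for section 3, 225 degrees clockwise of the tab.
- top4 (a point): The same for section 4, 315 degrees clockwise of the tab (just anticlockwise of it).
- section1 (a joint): How far section 1 is pressed down: 0 raised, 0.009 m shut (hard stop). Each section slides straight down against an over-centre latch: about 9 N starts it, the resistance then falls, and past half travel it snaps down by itself and stays; let go earlier, it springs up again.
- section2 (a joint): How far section 2 is pressed down: 0 raised, 0.009 m shut.
- section3 (a joint): How far section 3 is pressed down: 0 raised, 0.009 m shut.
- section4 (a joint): How far section 4 is pressed down: 0 raised, 0.009 m shut.
- wheel_bolt: Loose chrome wheel bolt, 45 mm high and 25 mm across, standing head down, shank up, near the middle of the lid's centre panel, its top about 168 mm above the steel. Origin at the centre of its underside, z up along the shank. Leave it standing.
- screwdriver: Loose flat screwdriver with red handle, lying on the steel to the left of the bucket. Bystander.
- trim_tool: Loose black plastic trim tool, 200 mm long, lying on the steel to the right of the bucket. Bystander.
- socket: Loose steel socket, 26 mm across and 50 mm high, standing beyond the bucket to the right; origin at the centre of its underside. Bystander.
- tape: Loose yellow roll, 90 mm across and 25 mm high, lying flat beyond the bucket; origin at the centre of its underside. Bystander.
- spray_can: Loose red can, 60 mm across and about 180 mm high, standing at the right; origin at the centre of its underside. Bystander.
- organiser_drawer0 (a joint): How far the top clear drawer of the small blue parts organiser (fixed, 150 x 200 x 150 mm, beyond the bucket to the left, drawers facing the robot) is pulled out, m: 0 shut. Bystander.
- organiser_drawer1 (a joint): How far the middle clear drawer of the small blue parts organiser (fixed, 150 x 200 x 150 mm, beyond the bucket to the left, drawers facing the robot) is pulled out, m: 0 shut. Bystander.
- organiser_drawer2 (a joint): How far the bottom clear drawer of the small blue parts organiser (fixed, 150 x 200 x 150 mm, beyond the bucket to the left, drawers facing the robot) is pulled out, m: 0 shut. Bystander.

How it is judged:
By the outcome, as a careful person would: the job done as asked, in the order asked, and still so for the second after the job is handed in, with the robot touching nothing.
It also fails if it takes over 56 s, if anything falls off the work surface, if the arm or the gripper's body presses on something with over 40 N, if the wrist force passes 120 N, or if a joint passes its speed limit or range.

## Robot

A 6-joint arm with a two-finger parallel gripper is mounted at the origin on the work surface. World frame = base frame: x ahead of the robot, y to its left, z up, the work surface at z = 0. Lengths are in mm, angles in rad, forces in N, time in s.
With the tool pointing down it reaches from about 375 to 975 mm from the base axis. Payload 3.8 kg.
Tool frame: the origin (TCP) lies on the centre line of the jaws, within the pads' length; the fingertips stand 22 mm ahead of it and the grasp point (between the pads) lies 3 mm ahead of it; z points along the fingers, y is the line along which they close (so a half turn about z gives the same grasp; the last joint's range is limited). The gripper opens to 85 mm and grips with 20 to 120 N. Pads are 22 mm wide; open, the fingers measure 114 mm over their backs; the gripper's body (76 mm by 85 mm) begins 54 mm behind the grasp point. The pads swing forward as they close: fully open they stand 13 mm farther back than shut.
Start: joints at [1.267, 0.264, 1.604, -0, 1.274, -0.037], TCP at [177.959, 651.114, 253.28] pointing down, gripper open.
Joint ranges: [-2.63, 2.63], [-0.94, 2.18], [0.31, 2.57], [-1.31, 4.45], [0, 2.66], [-2.55, 2.55]. Speed limits (rad/s): [2.57, 2.57, 3.14, 3.14, 3.14, 3.14].

## Interface

Orientations are given as [roll, pitch, yaw] about the fixed x, y, z axes, in that order (R = Rz(yaw) Ry(pitch) Rx(roll)).
In Python, from station import get_state, capture, camera_info, order gives the robot as it stands.
- The arm moves only by the tool drive_tool, never from a script. Its argument "steps" is a list of rows, each a list of 7 numbers: the shift along the world's x, y, z each as a share of 0.5 m, from -1 to 1, then the turn, a rotation vector about the world's x, y, z each as a share of 360 degrees, from -1 to 1, then the opening, from -1 (shut) to 1 (fully open). A call has exactly 10 rows; each row is the pose to reach, as a shift and turn from the pose commanded when the call began, turning the shorter way round; what a row does not reach only later rows make up. A row lasts 1/10 s, in which the tool goes at most 50 mm and 8.59 degrees, less where a joint would pass 70% of its speed; a pose out of reach is approached as far as the arm can. A call with a number of a shift or a turn outside -1 to 1 is refused whole. A call with a gripper value outside its range is refused whole. The fingers move at their own pace and stop on an object; the grip force is fixed at half the most. Time passes only in rows, so rows that repeat a pose let the fingers close, or fill a call up. It gives the time, the measured TCP pose, the force, the opening and the grip force at its end, in the units of the state.
- get_state(): the state, without advancing time (a new reading comes with each control period).
- capture(name): name is "scene" or "top"; returns (picture, depth): 420x560x3 uint8, red, green, blue; 420x560 float32, mm along the optical axis (not along the pixel's ray), 0 where there is no reading.
- camera_info(name): a dict with "fx", "fy", "cx", "cy" (pixels), "camera_from_world" (4x4, takes a point from world to camera coordinates). Camera axes: x right, y down, z forward; pixel columns grow to the right and rows downward; lengths in mm; the calibration is good to about 2 mm. A picture is of the moment at which its call begins. camera_info takes no time and is no camera call.
- order.sign_off(): hands the job in; it is judged then, once.
The state is a dict: "clock": time; "qpos": joint angles; "qd": joint speeds; "joint_efforts": joint torques, N m; "eef_pos": TCP position; "tcp_rot": TCP orientation; "wrist_force": force on the tool from outside, world axes, zero at the start; "moment": the same for the moment, N m; "opening": opening from 0.0 (shut) to 1.0 (fully open); "finger_force": force on a finger pad.
Only numpy, scipy, OpenCV 4.12 (cv2) and the standard library are available. Lean on these libraries where they do the work, as an engineer would, in place of code of your own. Each camera call takes 0.05 s, during which the arm holds its last target. There are 200 camera calls.

## Working session

There is one attempt and no reset: what is moved stays moved. The work goes in short steps, Python scripts to look and compute and a tool call to move; the robot and the scene stay as the last step left them, time stands still between calls to the robot, and variables do not carry over. Pictures are saved under pics/ and viewed, at most 10 in all, crops included, and the job is handed in when it is done.

Besides the shell and the picture viewer there is one more tool, called after "Emit:" as name(argument=value, ...) on one line, values as JSON. drive_tool: Moves the arm, as the interface text tells. Shift numbers are shares of 0.5 m and turn numbers shares of 360 degrees, none past 1 either way. Its arguments: {"type":"object","properties":{"steps":{"type":"array"}},"required":["steps"]}

```bash
mkdir -p pics; cat > h.py <<'E'
import numpy as np, cv2
from station import get_state, capture, camera_info, order
def world(name, depth):
    c=camera_info(name); v,u=np.mgrid[0:depth.shape[0],0:depth.shape[1]]
    P=np.stack([(u-c['cx'])/c['fx']*depth,(v-c['cy'])/c['fy']*depth,depth,np.ones_like(depth)],-1)
    return (P@np.linalg.inv(c['camera_from_world']).T)[...,:3]
def grab(name,tag):
    im,d=capture(name); cv2.imwrite(f'pics/{tag}.png',im[...,::-1]); return im,d,world(name,d)
E
python3 - <<'E'
from h import *
s=get_state(); print(s)
for n in('top','scene'):
    im,d,W=grab(n,n+'0'); np.savez(n+'0.npz',im=im,W=W,d=d)
    print(n,np.linalg.inv(camera_info(n)['camera_from_world'])[:3].round(2))
E
```

```text
{'clock': 0.0, 'qpos': array([ 1.26712284e+00,  2.64734917e-01,  1.60540805e+00,  3.32036787e-06,
        1.27366305e+00, -3.68860507e-02]), 'qd': array([ 0.00208899, -0.0002068 , -0.00168157,  0.00131438, -0.000696  ,
       -0.00030065]), 'joint_efforts': array([ 2.17163150e-03, -5.15114272e+01, -3.67310071e+01,  3.03409779e-04,
        1.27075537e-02,  8.78327651e-07]), 'eef_pos': array([177.73914308, 650.46709998, 251.95585048]), 'tcp_rot': array([-3.13938091e+00, -8.47941406e-05,  2.87480415e+00]), 'wrist_force': array([ 0.47259639, -0.47320671, -0.16854989]), 'moment': array([-0.03272811, -0.02681041,  0.01766829]), 'finger_force': 0.0, 'opening': 0.9988926112707367}
top [[ 2.00000e-02 -9.70000e-01  2.30000e-01  3.46190e+02]
 [-1.00000e+00 -2.00000e-02  0.00000e+00 -2.80400e+01]
 [ 0.00000e+00 -2.30000e-01 -9.70000e-01  1.24499e+03]]
scene [[-5.40000e-01  6.60000e-01 -5.10000e-01  1.21302e+03]
 [ 8.40000e-01  4.30000e-01 -3.30000e-01  3.74590e+02]
 [ 0.00000e+00 -6.10000e-01 -7.90000e-01  1.04710e+03]]
```

View pics/top0.png

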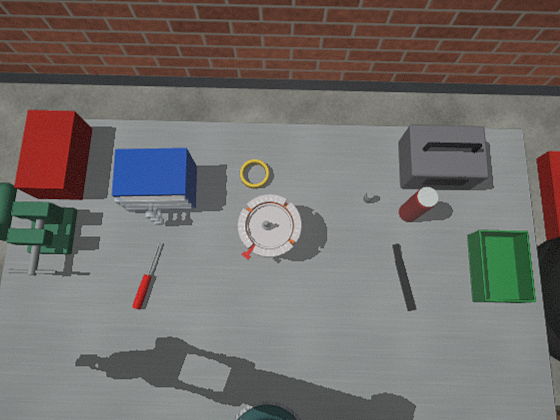

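View pics/scene0.png

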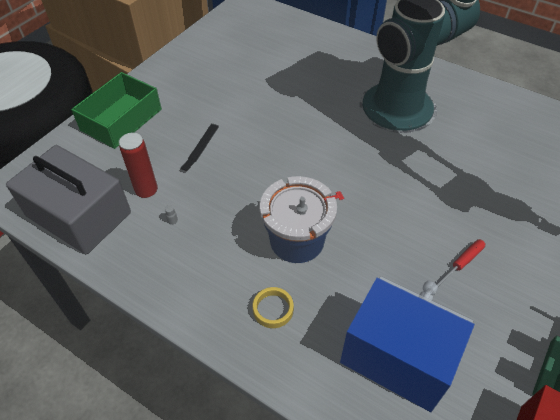

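The top view shows the bucket lid centred near (269,226), the red tab at (248,254), the bolt at (269,226) and orange gaps. The scene view shows it at (299,205), with the tab at (340,196). The organiser, tape and can are well clear of the lid.

```bash
python3 - <<'E'
from h import *
from scipy.optimize import least_squares
for n,(u0,u1,v0,v1) in dict(top=(225,320,180,275),scene=(245,360,165,260)).items():
    D=np.load(n+'0.npz'); im=D['im'][v0:v1,u0:u1].astype(int); W=D['W'][v0:v1,u0:u1]
    r,g,b=im[...,0],im[...,1],im[...,2]
    z=W[...,2]; m=(z>132)&(z<150)
    P=W[m]; c0=P[:,:2].mean(0)
    # centre: rim ring mask, fit with inner/outer radii
    def mid(P):
        c=P[:,:2].mean(0)
        for _ in range(50):
            d=P[:,:2]-c; r_=np.hypot(*d.T); k=(r_>60)&(r_<92)
            f=least_squares(lambda c:np.hypot(*(P[k,:2]-c).T)-76,c,loss='soft_l1',f_scale=5).x
            if np.allclose(f,c,atol=.01):break
            c=f
        return c,k.sum()
    c,k=mid(P); rr=np.hypot(*(P[:,:2]-c).T)
    print(n,'c',c.round(1),k,'rim z',np.median(z[m]).round(1),'r pct',np.percentile(rr[(rr>50)&(rr<95)],[1,50,99]).round(1))
    tm=(r>130)&(g<70)&(b<70)&(z>115)&(z<145)
    d=W[tm][:,:2]-c; rt=np.hypot(*d.T); k=rt>86
    print(' tab n',k.sum(),'r',rt[k].max(),'z',np.median(W[tm][k,2]),'ang',np.degrees(np.arctan2(*d[k].mean(0)[::-1])))
    om=(r>150)&(g<130)&(b<100)&(z>110)&(z<145)
    d=W[om][:,:2]-c; k=(np.hypot(*d.T)<86)&(np.hypot(*d.T)>66); print(' orange angs',np.sort(np.degrees(np.arctan2(d[k,1],d[k,0]))).round())
    q=(z>150)&(z<185)&(np.hypot(*(W[...,:2]-c).transpose(2,0,1))<50)
    print(' bolt',W[q][:,:2].mean(0).round(1) if q.any() else None, z[q].max() if q.any() else None)
    big=cv2.resize(D['im'][v0:v1,u0:u1],None,fx=4,fy=4,interpolation=cv2.INTER_CUBIC)
    cv2.imwrite(f'pics/{n}0c.png',big[...,::-1])
E
```

```text
top c [586.9   7.9] 1208 rim z 138.5 r pct [62.8 76.4 86.2]
 tab n 34 r 107.80169513600718 z 129.61357008043194 ang 144.751798346615
 orange angs [-126. -126. -125. -125. -125. -124. -124. -123. -123. -122. -122.  -80.
  -58.  -38.  -38.  -37.  -37.  -35.  -33.  -32.  -28.  -25.   -8.   50.
   50.   50.   50.   51.   52.   52.   53.   53.   53.   53.   54.   54.
  143.  143.  143.  143.  143.  144.  144.  144.  145.  145.  145.  146.
  146.  146.  146.  147.]
 bolt [585.3  17.2] 171.7341600049192
scene c [586.5  11.6] 1585 rim z 138.3 r pct [63.9 76.8 87.7]
 tab n 42 r 107.49550625381954 z 128.88329930581978 ang 144.39243234337232
 orange angs [-154. -144. -139. -137. -135. -133. -130. -127. -126. -124. -123. -123.
 -122. -120. -117. -115. -112. -110. -109. -107. -106. -103. -103. -102.
 -100.  -99.  -96.  -96.  -94.  -93.  -90.  -88.  -87.  -85.  -82.  -80.
  -72.  -47.  -45.  -44.  -43.  -43.  -41.  -41.   52.   52.   53.   53.
   54.   54.   55.   55.  146.  146.  147.  148.  149.  149.  149.  152.
  153.  154.]
 bolt [586.8  21.1] 170.52164250515534
```

View pics/top0c.png

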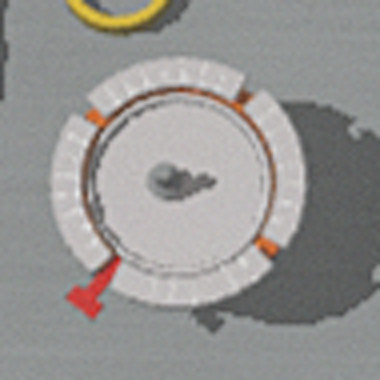

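Tab direction is 144.5° and the centre about (587, 9.5). The sections sit at 99.5°, 9.5°, −80.5° and −170.5°. I'll approach with the gripper shut.

Emit:
drive_tool(steps=[[0.48,-0.7,0.08,0,0,-0.1,-1],[0.48,-0.7,0.08,0,0,-0.181,-1],[0.48,-0.7,0.08,0,0,-0.181,-1],[0.48,-0.7,0.08,0,0,-0.181,-1],[0.48,-0.7,0.08,0,0,-0.181,-1],[0.48,-0.7,0.08,0,0,-0.181,-1],[0.48,-0.7,0.08,0,0,-0.181,-1],[0.48,-0.7,0.08,0,0,-0.181,-1],[0.48,-0.7,0.08,0,0,-0.181,-1],[0.48,-0.7,0.08,0,0,-0.181,-1]])

```text
clock: 1.1
eef_pos: [419.6, 298.3, 293.4]
tcp_rot: [3.141, 0.001, 1.733]
wrist_force: [-0.4, 0.8, -0.7]
opening: -0.002
finger_force: 0.0
```

Emit:
drive_tool(steps=[[0.312,-0.427,0,0,0,0,-1],[0.312,-0.427,0,0,0,0,-1],[0.312,-0.427,0,0,0,0,-1],[0.312,-0.427,0,0,0,0,-1],[0.312,-0.427,0,0,0,0,-1],[0.312,-0.427,0,0,0,0,-1],[0.312,-0.427,-0.1,0,0,0,-1],[0.312,-0.427,-0.2,0,0,0,-1],[0.312,-0.427,-0.2,0,0,0,-1],[0.312,-0.427,-0.2,0,0,0,-1]])

```text
clock: 2.1
eef_pos: [572.7, 88.6, 192.4]
tcp_rot: [-3.138, -0.001, 1.739]
wrist_force: [0.7, 0.2, 1.2]
opening: 0.001
finger_force: 0.0
```

```bash
python3 - <<'E'
from h import *
s=get_state(); print(s['eef_pos'],s['wrist_force'])
im,d,W=grab('top','t1'); im2,d2,W2=grab('scene','s1')
a=cv2.resize(im[170:285,215:330],(520,520)); b=cv2.resize(im2[130:260,240,None] if 0 else im2[140:255,240:355],(520,520))
cv2.imwrite('pics/a1.png',cv2.resize(np.hstack([a,b]),(800,400))[...,::-1])
E
```

```text
[572.66930524  88.57245001 192.39684637] [0.73863081 0.15661492 1.20082099]
```

View pics/a1.png

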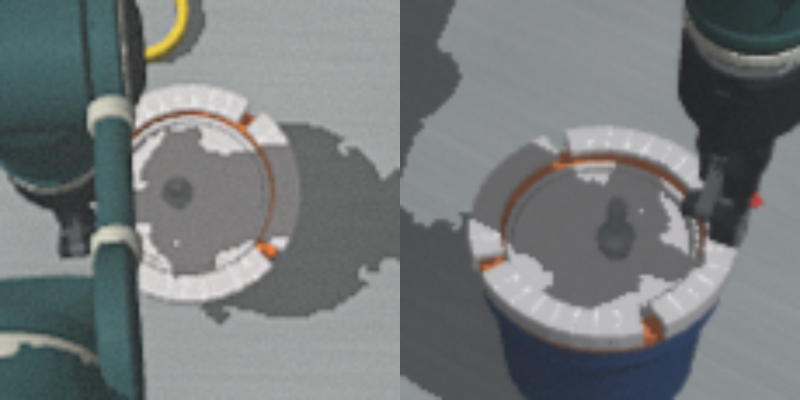

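The left half shows the arm hiding the +y side of the lid. The right half shows the shut fingertips above section 1 near (720,230), clear of the bolt at (615,230). Pressing now.

Emit:
drive_tool(steps=[[0,0,-0.05,0,0,0,-1],[0,0,-0.055,0,0,0,-1],[0,0,-0.06,0,0,0,-1],[0,0,-0.064,0,0,0,-1],[0,0,-0.068,0,0,0,-1],[0,0,-0.071,0,0,0,-1],[0,0,-0.074,0,0,0,-1],[0,0,-0.077,0,0,0,-1],[0,0,-0.08,0,0,0,-1],[0,0,-0.08,0,0,0,-1]])

```text
clock: 3.2
eef_pos: [574.0, 87.5, 153.3]
tcp_rot: [3.142, 0.0, 1.738]
wrist_force: [-0.5, -0.5, 0.1]
opening: -0.001
finger_force: 0.0
```

Emit:
drive_tool(steps=[[0,0,-0.002,0,0,0,-1],[0,0,-0.003,0,0,0,-1],[0,0,-0.004,0,0,0,-1],[0,0,-0.005,0,0,0,-1],[0,0,-0.006,0,0,0,-1],[0,0,-0.006,0,0,0,-1],[0,0,-0.006,0,0,0,-1],[0,0,-0.006,0,0,0,-1],[0,0,-0.006,0,0,0,-1],[0,0,-0.006,0,0,0,-1]])

```text
clock: 4.2
eef_pos: [574.0, 87.6, 151.6]
tcp_rot: [3.142, 0.0, 1.737]
wrist_force: [-4.1, -0.5, 7.5]
opening: 0.001
finger_force: 4.2
```

Section 1 is at its stop: tip height 129.6, with the force rising to 7.5 N. Now over section 2 along a chord clear of the bolt.

Emit:
drive_tool(steps=[[0,0,0.086,0,0,0,-1],[0,0,0.1,0,0,0,-1],[0.1,-0.04,0.1,0,0,0,-1],[0.182,-0.13,0.1,0,0,0,-1],[0.182,-0.13,0.1,0,0,0,-1],[0.182,-0.13,0.1,0,0,0,-1],[0.182,-0.13,0.1,0,0,0,-1],[0.182,-0.13,0.086,0,0,0,-1],[0.182,-0.13,0.086,0,0,0,-1],[0.182,-0.13,0.086,0,0,0,-1]])

```text
clock: 5.2
eef_pos: [663.9, 23.5, 192.7]
tcp_rot: [-3.14, -0.0, 1.739]
wrist_force: [-0.2, -0.8, 0.3]
opening: -0.0
finger_force: 0.0
```

```bash
cat > chk.py <<'E'
from h import *
import sys
c=np.array([587,9.5])
for n in('top','scene'):
    im,d,W=grab(n,sys.argv[1]+n)
    q=W[...,:2]-c; r=np.hypot(q[...,0],q[...,1]); a=np.degrees(np.arctan2(q[...,1],q[...,0]))
    o=[]
    for t in(99.5,9.5,-80.5,-170.5):
        m=(abs((a-t+180)%360-180)<32)&(r>70)&(r<82)&(W[...,2]>115)&(W[...,2]<146)
        o.append((int(m.sum()),round(float(np.median(W[m][:,2])),1) if m.any() else None))
    bm=(r<40)&(W[...,2]>150)&(W[...,2]<180); print(n,o,'bolt',bm.sum(),W[bm][:,:2].mean(0).round(1) if bm.any() else '')
    if n=='scene': cv2.imwrite(f'pics/{sys.argv[1]}c.png',cv2.resize(im[140:255,240:355],(500,500))[...,::-1])
E
python3 chk.py a2
```

```text
top [(0, None), (6, 138.6), (134, 138.2), (37, 138.4)] bolt 0 
scene [(163, 129.4), (190, 138.3), (100, 138.4), (128, 137.3)] bolt 40 [586.9  21.3]
```

View pics/a2c.png

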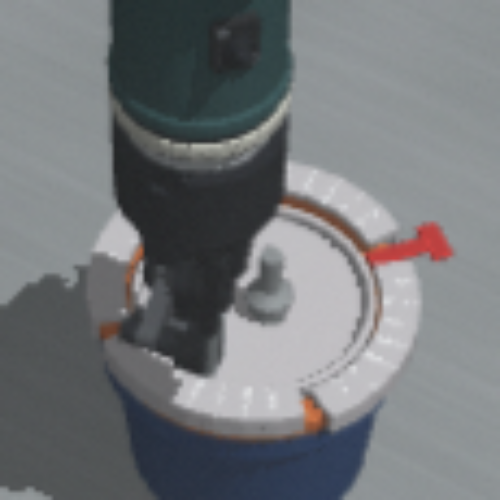

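Section 1 measures shut at 129.4 (the right side, by the tab at (430,240)). The bolt still stands at (268,285), and the fingers are poised above section 2. Press it, then retreat along the outside of the ring.

Emit:
drive_tool(steps=[[0,0,-0.05,0,0,0,-1],[0,0,-0.055,0,0,0,-1],[0,0,-0.06,0,0,0,-1],[0,0,-0.065,0,0,0,-1],[0,0,-0.07,0,0,0,-1],[0,0,-0.074,0,0,0,-1],[0,0,-0.078,0,0,0,-1],[0,0,-0.082,0,0,0,-1],[0,0,-0.086,0,0,0,-1],[0,0,-0.086,0,0,0,-1]])

```text
clock: 6.3
eef_pos: [665.7, 22.6, 151.7]
tcp_rot: [3.14, 0.0, 1.738]
wrist_force: [-0.9, -0.6, 6.2]
opening: 0.002
finger_force: 2.8
```

Emit:
drive_tool(steps=[[0,0,0.086,0,0,0,-1],[0,0,0.1,0,0,0,-1],[-0.04,-0.1,0.1,0,0,0,-1],[-0.13,-0.182,0.1,0,0,0,-1],[-0.13,-0.182,0.1,0,0,0,-1],[-0.13,-0.182,0.1,0,0,0,-1],[-0.13,-0.182,0.1,0,0,0,-1],[-0.13,-0.182,0.086,0,0,0,-1],[-0.13,-0.182,0.086,0,0,0,-1],[-0.13,-0.182,0.086,0,0,0,-1]])

```text
clock: 7.3
eef_pos: [600.2, -67.5, 192.5]
tcp_rot: [-3.141, -0.0, 1.739]
wrist_force: [0.5, -0.3, -0.3]
opening: 0.001
finger_force: 0.0
```

```bash
python3 chk.py a3
```

```text
top [(135, 129.5), (79, 129.5), (26, 137.7), (0, None)] bolt 0 
scene [(164, 129.8), (179, 129.2), (150, 138.1), (204, 137.5)] bolt 38 [586.7  21.2]
```

Sections 1 and 2 are both shut and the bolt hasn't moved. Section 3 next.

Emit:
drive_tool(steps=[[0,0,-0.05,0,0,0,-1],[0,0,-0.055,0,0,0,-1],[0,0,-0.06,0,0,0,-1],[0,0,-0.065,0,0,0,-1],[0,0,-0.07,0,0,0,-1],[0,0,-0.074,0,0,0,-1],[0,0,-0.078,0,0,0,-1],[0,0,-0.082,0,0,0,-1],[0,0,-0.086,0,0,0,-1],[0,0,-0.086,0,0,0,-1]])

```text
clock: 8.4
eef_pos: [600.6, -68.6, 151.7]
tcp_rot: [3.14, 0.001, 1.737]
wrist_force: [-1.8, 0.3, 6.3]
opening: -0.001
finger_force: 3.3
```

Emit:
drive_tool(steps=[[0,0,0.086,0,0,0,-1],[0,0,0.1,0,0,0,-1],[-0.1,0.04,0.1,0,0,0,-1],[-0.182,0.13,0.1,0,0,0,-1],[-0.182,0.13,0.1,0,0,0,-1],[-0.182,0.13,0.1,0,0,0,-1],[-0.182,0.13,0.1,0,0,0,-1],[-0.182,0.13,0.086,0,0,0,-1],[-0.182,0.13,0.086,0,0,0,-1],[-0.182,0.13,0.086,0,0,0,-1]])

```text
clock: 9.4
eef_pos: [509.3, -4.0, 192.6]
tcp_rot: [-3.14, -0.0, 1.737]
wrist_force: [-0.1, 0.1, -0.2]
opening: -0.001
finger_force: 0.0
```

```bash
python3 chk.py a4
```

```text
top [(3, 130.6), (36, 130.5), (6, 129.2), (4, 139.5)] bolt 0 
scene [(164, 129.3), (179, 129.4), (150, 129.2), (217, 137.3)] bolt 42 [586.8  21.3]
```

Emit:
drive_tool(steps=[[0,0,-0.05,0,0,0,-1],[0,0,-0.055,0,0,0,-1],[0,0,-0.06,0,0,0,-1],[0,0,-0.065,0,0,0,-1],[0,0,-0.07,0,0,0,-1],[0,0,-0.074,0,0,0,-1],[0,0,-0.078,0,0,0,-1],[0,0,-0.082,0,0,0,-1],[0,0,-0.086,0,0,0,-1],[0,0,-0.086,0,0,0,-1]])

```text
clock: 10.5
eef_pos: [509.5, -3.4, 151.6]
tcp_rot: [3.141, 0.0, 1.738]
wrist_force: [-3.2, 0.1, 8.1]
opening: -0.003
finger_force: 4.0
```

Emit:
drive_tool(steps=[[0,0,0.086,0,0,0,-1],[0,0,0.15,0,0,0,-1],[0,0,0.2,0,0,0,-1],[-0.15,0,0.25,0,0,0,-1],[-0.15,0,0.25,0,0,0,-1],[-0.15,0,0.25,0,0,0,-1],[-0.15,0,0.25,0,0,0,-1],[-0.15,0,0.25,0,0,0,-1],[-0.15,0,0.25,0,0,0,-1],[-0.15,0,0.25,0,0,0,-1]])

```text
clock: 11.5
eef_pos: [434.3, -3.4, 274.6]
tcp_rot: [-3.14, -0.0, 1.738]
wrist_force: [-0.3, 0.0, -0.0]
opening: 0.001
finger_force: 0.0
```

```bash
python3 chk.py a5
```

```text
top [(54, 129.9), (129, 129.9), (114, 129.5), (0, None)] bolt 22 [585.1  17.1]
scene [(164, 129.4), (174, 129.6), (151, 129.0), (139, 129.7)] bolt 40 [586.9  21.4]
```

View pics/a5scene.png

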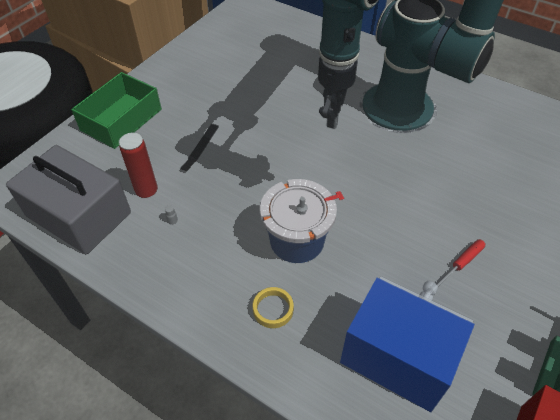

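All four sections measure about 129.5 mm, so they are shut. In the picture the bucket at (299,215), the bolt at (302,205) and everything else stand where they were, with the gripper clear at (333,115).

```bash
python3 -c "from station import order; print(order.sign_off())"
```

```text
the job is handed in; nothing more can be done
None
```

All four rim sections were pressed shut clockwise from the tab in the order asked, the bucket, bolt and other items stayed in place, and the job was handed in at about 12 s on the robot's clock.

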